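# Switch the locking air selector to the green line

## Task

Switch the air selector valve on the bench over to the green line: pull its black knob straight up to unlock it, turn the pointer to the green stud, then push the knob down fully home so that its pin drops into the notch and locks, and let go. The notch sits a little to one side or the other of the stud, so feel for it with light presses and never force the pin. Leave the tin, the bolt and the spark plug where they are.

Things in the scene. Friction and masses are not known exactly. Their poses are not given: they have to be found in the camera images.
- valve: Air selector valve, bolted down: an aluminium block 108 x 108 mm on a steel foot plate, block top 50 mm above the bench, with brass hose fittings on its left, right and far sides (reaching 86 mm from its centre). Origin: centre of the underside; z up. The white arc on the block's -x side (towards the robot) is the OFF range. Does not move.
- knob_grip (a point): Point on the knob's vertical axis at the height to grip. The knob: a black flange 84 mm across, 6 mm thick, with an upright grip bar 54 mm long, 16 mm thick, 36 mm tall. The point is 22 mm above the flange's upper face, 14 mm below the bar's top, 92 mm above the bench when the knob is home. The bar lies along the frame's x axis; the pointer (white line on bar and flange) is at -x.
- pointer_tip (a point): Tip of the pointer nose on the flange, 49 mm from the knob's axis, 25 mm below the grip point. The knob starts home, pointing somewhere near the OFF arc. It stays at any height and angle where it is left: friction 3 N against lifting and lowering, 0.06 N m against turning. It turns at least 70 degrees to either side of OFF when unlocked.
- lock_pin: Lock pin under the flange below the pointer, 6 mm square, 34 mm from the axis; origin at its lower end. With the knob home it stands 8 mm deep in a notch of a fixed lock ring hidden under the flange, which has a broad OFF notch and one narrow notch (9 mm) near each stud. The pin enters a narrow one only within 2.5 degrees of its middle; elsewhere it lands on the ring's flat top.
- knob_lift (a joint): How far the knob is pulled up, m: 0 fully home (pin seated, locked), 0.008 pin on the ring's flat top, 0.014 upper stop. It can be turned freely above 0.008.
- green_stud: Green plastic stud, 10 mm across, 6 mm tall, fixed on top of the valve block 57 mm from the knob's axis, 50 degrees to one side of the middle of the OFF arc: the line to switch to. Its notch's middle lies anywhere up to 13 degrees to either side of the direction from axis to stud, different each time. Origin at the centre of its underside.
- yellow_stud: Yellow stud of the same kind, 50 degrees to the other side of OFF (green and yellow change places from time to time): not wanted. Origin at the centre of its underside.
- tin_mid (a point): Middle (half-way up) of an open tin of screws, 79 mm across, 63 mm tall, to the right of the valve. Leave it alone.
- bolt_mid (a point): Middle of a steel bolt, 57 mm long, lying in front of the tin, to the right of the valve. Leave it alone.
- plug_mid (a point): Middle of a spark plug, 96 mm long, lying to the left of the valve. Leave it alone.

How it is judged:
On the way, in this order (a step that is already met when the one before it is completed fails the run):
1. the knob is pulled up clear of the notch (more than 9 mm) before it is turned to the green stud (value of joint knob_lift above 0.009 m and not (horizontal distance between pointer_tip and green_stud below 0.02 m)), for 0.1 s.
2. the pointer is turned to the green stud with the knob still up (value of joint knob_lift above 0.006 m and horizontal distance between pointer_tip and green_stud below 0.02 m), for 0.1 s.
At the end, for the whole second after the job is handed in: the knob is fully home (lifted less than 2 mm) with its pointer at the green stud (tip within 20 mm of the stud's centre seen from above, i.e. locked in the green notch) (value of joint knob_lift below 0.002 m and horizontal distance between pointer_tip and green_stud below 0.02 m); the robot touches nothing.
It fails at once if the pin is forced: more than 30 N between the knob's pin and the lock ring (contact force between lock_pin and anything else above 30 N).
It fails at once if the tin, the bolt or the spark plug is shifted by more than 20 mm (distance of any of tin_mid, bolt_mid, plug_mid from where it was at the start of the episode above 0.02 m).
It also fails if it takes over 54 s, if anything falls off the work surface, if the arm or the gripper's body presses on something with over 40 N, if the wrist force passes 120 N, or if a joint passes its speed limit or range.

## Robot

A 6-joint arm with a two-finger parallel gripper is mounted at the origin on a cart in front of the work surface, level with it; the furniture and walls round the work are solid. World frame = base frame: x ahead of the robot, y to its left, z up, the work surface at z = 0. Lengths are in m, angles in rad, forces in N, time in s.
With the tool pointing down it reaches from about 0.35 to 0.975 m from the base axis. Payload 4.9 kg.
Tool frame: the origin (TCP) lies at the very end of the fingers, on their centre line; the grasp point (between the pads) lies 19 mm behind it (ctrl.grip_point_offset is the distance from the TCP to the grasp point, in m); z points along the fingers, y is the line along which they close (so a half turn about z gives the same grasp; the last joint's range is limited). The gripper opens to 85 mm and grips with 20 to 120 N. Pads are 22 mm wide; open, the fingers measure 114 mm over their backs; the gripper's body (76 mm by 85 mm) begins 54 mm behind the grasp point. The pads swing forward as they close: fully open they stand 13 mm farther back than shut.
Start: joints at [-1.354, 0.053, 1.613, -0, 1.476, -0.119], TCP at [0.206, -0.59, 0.231] pointing down, gripper open.
Joint ranges: [-3.01, 3.01], [-1.01, 2.22], [0.06, 2.58], [-1.02, 4.17], [0.09, 2.62], [-3.14, 3.14]. Speed limits (rad/s): [2.57, 2.57, 3.14, 3.14, 3.14, 3.14].

## Interface

Orientations are given as a rotation vector (axis times angle).
In Python, from station import ctrl gives the robot as it stands.
- The arm moves only by the tool send_rows, never from a script. Its argument "rows" is a list of rows, each a list of 3 entries, a list of its own where there are three numbers: the finger opening in cm, from 0 to 8.54, then the shift along the tool's x, y, z in cm, then the turn about the tool's z in degrees. A call has 1 to 10 rows; each row shifts and turns the commanded pose from where the row before left it, along the tool's axes as they then stand; what a row does not reach is not made up. A row lasts 1/8 s, in which the tool goes at most 62.5 mm and 10.7 degrees, less where a joint would pass 70% of its speed; a pose out of reach is approached as far as the arm can. A call with a gripper value outside its range is refused whole. The fingers move at their own pace and stop on an object; "newtons" is the grip in N (left out, the last holds). Time passes only in rows, so rows that do not move let the fingers close. It gives the time, the measured TCP pose, the force, the opening and the grip force at its end, in the units of the state.
- ctrl.get_obs(): the state, without advancing time (a new reading comes with each control period).
- ctrl.get_image(name): name is "side" or "top" or "wrist"; returns a dict with "frame" (384x512x3 uint8, red, green, blue), "range_z" (384x512 float32, m along the optical axis (not along the pixel's ray), 0 where there is no reading), "fx", "fy", "cx", "cy" (pixels), "k1" (the pictures are not rectified: a ray, as slopes to the right and down, at radius r is drawn at 1 + k1 r^2 times it, then the intrinsics apply), "cam_to_world" (4x4, takes a point from camera to world coordinates). Camera axes: x right, y down, z forward; pixel columns grow to the right and rows downward; lengths in m; the calibration is good to about 2 mm. A picture is of the moment at which its call begins.
- ctrl.finish_job(): hands the job in; it is judged then, once.
The state is a dict: "t": time; "q": joint angles; "dq": joint speeds; "effort": joint torques, N m; "tool_pos": TCP position; "tool_rot": TCP orientation; "contact_force": force on the tool from outside, world axes, zero at the start; "wrist_torque": the same for the moment, N m; "opening": finger opening in m; "grip_force": force on a finger pad.
Only numpy, scipy, OpenCV 4.12 (cv2) and the standard library are available. Lean on these libraries where they do the work, as an engineer would, in place of code of your own. Each camera call takes 0.05 s, during which the arm holds its last target. There are 200 camera calls.

## Working session

There is one attempt and no reset: what is moved stays moved. The work goes in short steps, Python scripts to look and compute and a tool call to move; the robot and the scene stay as the last step left them, time stands still between calls to the robot, and variables do not carry over. Pictures are saved under pics/ and viewed, at most 10 in all, crops included, and the job is handed in when it is done.

Besides the shell and the picture viewer there is one more tool, called after ">>>" as name(argument=value, ...) on one line, values as JSON. send_rows: Moves the arm, as the interface text tells. Its arguments: {"type":"object","properties":{"rows":{"type":"array","items":{"type":"array"}},"newtons":{"type":"number"}},"required":["rows"]}

```bash
mkdir -p pics; ls; cat > h.py <<'E'
import numpy as np, cv2
from station import ctrl
def ray(im,u,v):
    x=(u-im["cx"])/im["fx"]; y=(v-im["cy"])/im["fy"]; a,b=x,y
    for _ in range(20):
        s=1+im["k1"]*(a*a+b*b); a,b=x/s,y/s
    return a,b
def at_depth(im,u,v):
    a,b=ray(im,u,v); z=float(im["range_z"][int(v),int(u)])
    return (im["cam_to_world"]@[a*z,b*z,z,1])[:3]
def at_height(im,u,v,h):
    a,b=ray(im,u,v); M=np.array(im["cam_to_world"]); d=M[:3,:3]@[a,b,1]; o=M[:3,3]
    return o+d*(h-o[2])/d[2]
E
python3 - <<'E'
from h import *
import pickle
o=ctrl.get_obs(); print({k:np.round(v,3) for k,v in o.items()})
for n in ("top","side"):
    im=ctrl.get_image(n); pickle.dump(im,open(n+'.pkl','wb'))
    cv2.imwrite(f'pics/{n}0.png',im["frame"][:,:,::-1]); print(n,im["fx"],im["k1"],np.round(im["cam_to_world"],3))
E
```

```text
pics
{'t': np.float64(0.0), 'q': array([-1.354,  0.053,  1.614, -0.   ,  1.476, -0.119]), 'dq': array([-0.   ,  0.   , -0.001,  0.   ,  0.   , -0.001]), 'effort': array([ 0.0000e+00, -3.9368e+01, -3.7018e+01,  0.0000e+00,  7.0000e-03,
        0.0000e+00]), 'tool_pos': array([ 0.206, -0.589,  0.23 ]), 'tool_rot': array([-3.095, -0.525,  0.   ]), 'contact_force': array([ 0.243, -0.79 , -0.082]), 'wrist_torque': array([-0.006,  0.028,  0.008]), 'grip_force': np.float64(0.0), 'opening': np.float64(0.085)}
top 404.3088784634972 0.02767341901961169 [[ 0.628 -0.762  0.16   0.37 ]
 [-0.779 -0.614  0.128 -0.283]
 [ 0.001 -0.205 -0.979  0.972]
 [ 0.     0.     0.     1.   ]]
side 429.0159911145398 -0.06785565434532473 [[ 0.993 -0.027  0.113  0.402]
 [-0.115 -0.387  0.915 -1.04 ]
 [ 0.019 -0.922 -0.387  0.459]
 [ 0.     0.     0.     1.   ]]
```

View pics/top0.png

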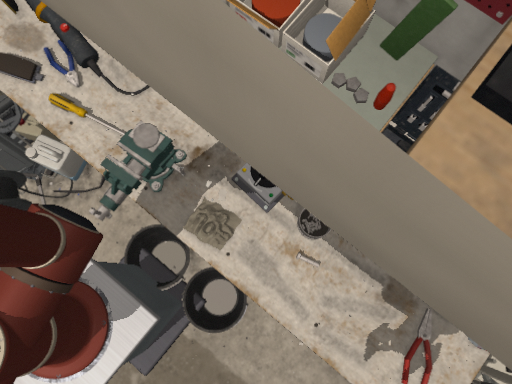

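View pics/side0.png

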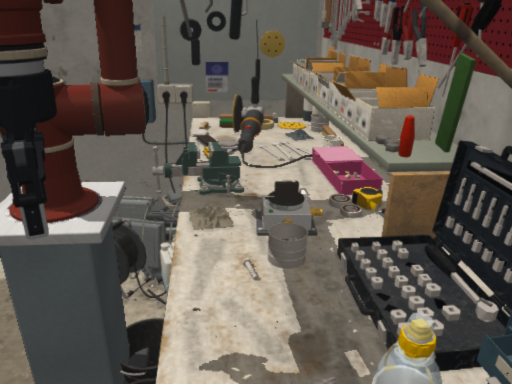

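The top view shows the valve at about (262,185), with an overhead beam hiding part of it, the tin at (313,222) and the bolt at (308,257). In the side view the knob is at (287,193), with the tin in front at (287,243). I'll enlarge both.

```bash
python3 - <<'E'
from h import *
import pickle
T=pickle.load(open('top.pkl','rb'));S=pickle.load(open('side.pkl','rb'))
a=cv2.resize(T["frame"][150:220,215:295],None,fx=7,fy=7,interpolation=cv2.INTER_CUBIC)[:,:,::-1]
b=cv2.resize(S["frame"][165:265,245:345],None,fx=5.5,fy=5.5,interpolation=cv2.INTER_CUBIC)[:,:,::-1]
cv2.imwrite('pics/topc.png',a);cv2.imwrite('pics/sidec.png',b)
for uv in [(262,185),(265,180),(250,180),(313,222),(308,257),(300,150),(200,100),(400,260),(235,178),(260,160)]: print('top',uv,at_depth(T,*uv).round(3))
for uv in [(287,188),(287,193),(287,210),(270,220),(287,243)]: print('side',uv,at_depth(S,*uv).round(3))
E
```

```text
top (262, 185) [ 0.533 -0.158  0.069]
top (265, 180) [ 0.546 -0.156  0.072]
top (250, 180) [ 0.528 -0.126  0.05 ]
top (313, 222) [ 0.544 -0.301  0.036]
top (308, 257) [ 0.477 -0.343  0.002]
top (300, 150) [ 0.37  -0.283  0.972]
top (200, 100) [ 0.37  -0.283  0.972]
top (400, 260) [ 0.37  -0.283  0.972]
top (235, 178) [ 0.515 -0.088  0.013]
top (260, 160) [ 0.37  -0.283  0.972]
side (287, 188) [ 0.571 -0.154  0.093]
side (287, 193) [ 0.571 -0.156  0.081]
side (287, 210) [ 0.567 -0.185  0.052]
side (270, 220) [ 0.528 -0.198  0.036]
side (287, 243) [ 0.54  -0.343  0.059]
```

View pics/topc.png

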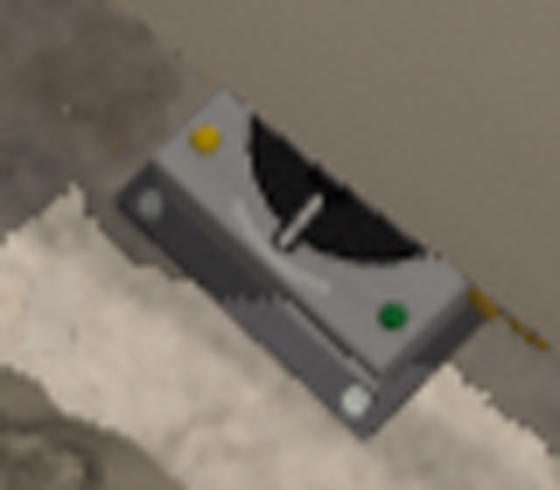

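View pics/sidec.png

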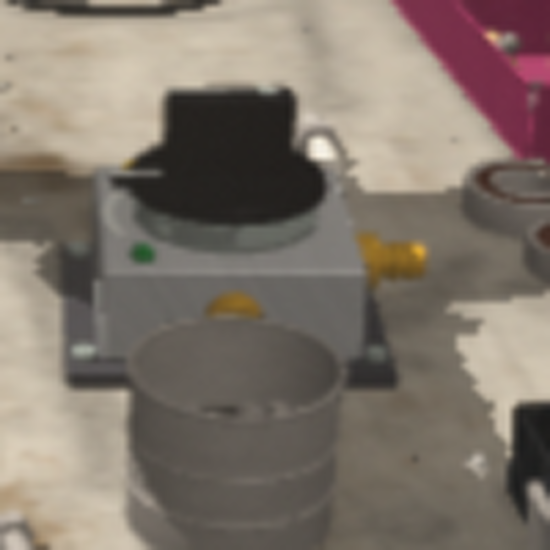

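Top crop: the yellow stud is at (205,140), the green stud at (392,317), and the pointer line runs from (283,243) to (322,198). Side crop: the bar top spans (165..298, 92), and the green stud is at (143,254).

```bash
python3 - <<'E'
from h import *
import pickle
T=pickle.load(open('top.pkl','rb'));S=pickle.load(open('side.pkl','rb'))
t=lambda x,y:(215+(x+.5)/7-.5,150+(y+.5)/7-.5)
s=lambda x,y:(245+(x+.5)/5.5-.5,165+(y+.5)/5.5-.5)
Y=at_height(T,*t(205,140),.054);G=at_height(T,*t(392,317),.054)
d=(Y-G)[:2];L=np.linalg.norm(d);u=d/L; n=np.array([u[1],-u[0]])
n*=np.sign(n[0]);A=(Y+G)[:2]/2+n*.0366
print('Y',Y.round(4),'G',G.round(4),'L',L,'axis',A.round(4),'OFF dir deg',np.degrees(np.arctan2(*-n[::-1])))
P=at_height(T,*t(283,243),.067);Q=at_height(T,*t(322,198),.067)
print('ptr',P.round(4),Q.round(4),np.degrees(np.arctan2(*(P-Q)[1::-1])),'from axis',np.degrees(np.arctan2(*(P[:2]-A)[::-1])),np.linalg.norm(P[:2]-A))
print('side green',at_height(S,*s(143,254),.054).round(4))
for p in [(165,92),(298,92),(232,92)]:print('bar top',at_height(S,*s(*p),.106).round(4))
print('flange L/R',at_height(S,*s(130,182),.067),at_height(S,*s(327,182),.067))
for k in ["contact_force","tool_rot"]:print(ctrl.get_obs()[k])
E
```

```text
Y [ 0.5375 -0.0994  0.054 ] G [ 0.5295 -0.186   0.054 ] L 0.08694237650019247 axis [ 0.5699 -0.146 ] OFF dir deg 174.74242090062427
ptr [ 0.5241 -0.1441  0.067 ] [ 0.544  -0.1445  0.067 ] 178.77516027511524 from axis 177.52981321576542 0.04581970988003091
side green [ 0.5296 -0.1896  0.054 ]
bar top [ 0.5434 -0.1446  0.106 ]
bar top [ 0.5985 -0.1481  0.106 ]
bar top [ 0.5711 -0.1464  0.106 ]
flange L/R [ 0.52963079 -0.14684208  0.067     ] [ 0.61205905 -0.15269358  0.067     ]
[-0.32296162 -0.10084257 -0.03858504]
[-3.09559597e+00 -5.24745276e-01  1.00305877e-04]
```

>>> send_rows(rows=[[8.54,[4.9,-2.99,0],0],[8.54,[4.9,-2.99,0],0],[8.54,[4.9,-2.99,0],0],[8.54,[4.9,-2.99,0],0],[8.54,[4.9,-2.99,0],0],[8.54,[4.9,-2.99,0],0],[8.54,[4.9,-2.99,0],0],[8.54,[4.9,-2.99,0],0],[8.54,[4.9,-2.99,0],0],[8.54,[4.9,-2.99,0],0]], newtons=60)

```text
t: 1.35
tool_pos: [0.5708, -0.1446, 0.2309]
tool_rot: [-3.097, -0.525, 0.001]
contact_force: [0.0, -0.6, 0.4]
opening: 0.0852
grip_force: 0.0
```

>>> send_rows(rows=[[8.54,[0,0,0],10.5],[8.54,[0,0,0],10.5],[8.54,[0,0,0],0],[8.54,[0,0,0],0]])

```text
t: 1.85
tool_pos: [0.5698, -0.1464, 0.231]
tool_rot: [-3.141, 0.045, 0.001]
contact_force: [0.4, -1.0, -0.8]
opening: 0.0853
grip_force: 0.0
```

```bash
python3 - <<'E'
from h import *
import pickle
from scipy.spatial.transform import Rotation as R
o=ctrl.get_obs(); print(o["t"],o["tool_pos"],o["q"].round(3),o["contact_force"]); print(R.from_rotvec(o["tool_rot"]).as_matrix().round(3))
im=ctrl.get_image("wrist"); pickle.dump(im,open('w.pkl','wb')); print(np.round(im["cam_to_world"],3))
cv2.imwrite('pics/w1.png',cv2.resize(im["frame"],(768,576),interpolation=cv2.INTER_CUBIC)[:,:,::-1])
E
```

```text
1.85 [ 0.56982157 -0.14639339  0.23098792] [-0.378 -0.033  1.7    0.     1.475  1.221] [ 0.38914455 -0.99973356 -0.79481341]
[[ 1.    -0.028 -0.   ]
 [-0.028 -1.     0.   ]
 [-0.    -0.    -1.   ]]
[[-0.027 -0.949 -0.314  0.651]
 [-1.     0.026  0.008 -0.15 ]
 [ 0.     0.314 -0.949  0.374]
 [ 0.     0.     0.     1.   ]]
```

View pics/w1.png

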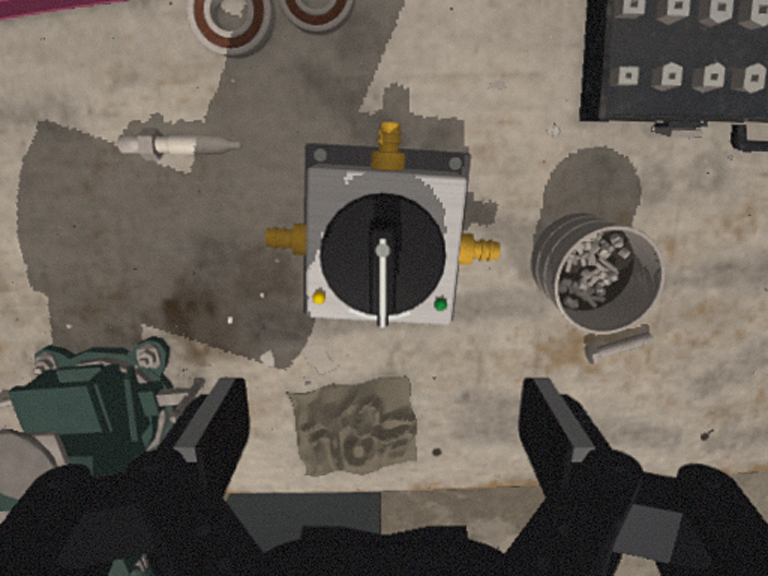

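The wrist view shows the flange centred at (383,255), the pointer tip at (382,325), the bar-top cap at (382,248), the yellow stud at (319,297) and the green stud at (440,303).

```bash
python3 - <<'E'
from h import *
import pickle
W=pickle.load(open('w.pkl','rb'))
w=lambda x,y:((x+.5)/1.5-.5,(y+.5)/1.5-.5)
Y=at_height(W,*w(319,297.5),.055);G=at_height(W,*w(440.5,303.5),.055)
d=(Y-G)[:2];L=np.linalg.norm(d);u=d/L; n=np.array([u[1],-u[0]]);n*=np.sign(n[0]);A=(Y+G)[:2]/2+n*.0366
print(Y,G,L,A,'off',np.degrees(np.arctan2(*-n[::-1])))
F=[at_height(W,*w(*p),.070) for p in [(320.5,255),(445.5,255)]];print('flange',F,np.mean(F,0))
P=at_height(W,*w(382.5,325),.067);print('tip',P)
B=[at_height(W,*w(*p),.106) for p in [(382,248),(383,212),(383,275)]];print('cap/bar',B)
for p in (A,np.mean(F,0)[:2]):print('ptr ang',np.degrees(np.arctan2(*(P[:2]-p)[::-1])),np.linalg.norm(P[:2]-p),'green',np.degrees(np.arctan2(*(G[:2]-p)[::-1])))
print(at_depth(W,254,165),at_depth(W,225,178))
E
```

```text
[ 0.53968007 -0.10080234  0.055     ] [ 0.53279441 -0.1869342   0.055     ] 0.08640666096477637 [ 0.57272085 -0.14678489] off 175.42930698041803
flange [array([ 0.57438492, -0.10614665,  0.07      ]), array([ 0.5721386 , -0.18813869,  0.07      ])] [ 0.57326176 -0.14714267  0.07      ]
tip [ 0.52242888 -0.14537656  0.067     ]
cap/bar [array([ 0.58655928, -0.14698769,  0.106     ]), array([ 0.60729903, -0.14813982,  0.106     ]), array([ 0.57034446, -0.14711165,  0.106     ])]
ptr ang 178.39595699634674 0.050311676584919945 green -134.8405267138851
ptr ang 178.01013920734908 0.05086354582230436 green -135.48244647731272
[ 0.58680166 -0.14656496  0.10634897] [ 0.56604143 -0.11712527  0.07111947]
```

>>> send_rows(rows=[[8.54,[0.15,0.03,4],0],[8.54,[0,0,4],0],[8.54,[0,0,4],0],[8.54,[0,0,2.5],0],[8.54,[0,0,1.0],0],[8.54,[0,0,0],0],[8.54,[0,0,0],0]])

```text
t: 2.78
tool_pos: [0.5726, -0.1471, 0.078]
tool_rot: [3.14, -0.048, 0.004]
contact_force: [0.7, 0.6, 0.2]
opening: 0.0854
grip_force: 0.0
```

>>> send_rows(rows=[[1.0,[0,0,0],0],[1.0,[0,0,0],0],[1.0,[0,0,0],0],[1.0,[0,0,0],0],[1.0,[0,0,0],0],[1.0,[0,0,0],0],[1.0,[0,0,0],0],[1.0,[0,0,0],0]], newtons=60)

```text
t: 3.78
tool_pos: [0.5716, -0.1458, 0.0767]
tool_rot: [-3.14, 0.048, 0.0]
contact_force: [-1.3, 4.7, 4.2]
opening: 0.0151
grip_force: 59.4
```

>>> send_rows(rows=[[1.0,[0,0,-0.3],0],[1.0,[0,0,-0.3],0],[1.0,[0,0,-0.3],0],[1.0,[0,0,-0.25],0],[1.0,[0,0,0],0],[1.0,[0,0,0],0]])

```text
t: 4.53
tool_pos: [0.5716, -0.1458, 0.0869]
tool_rot: [-3.14, 0.048, -0.0]
contact_force: [3.0, 4.8, -2.4]
opening: 0.0152
grip_force: 58.5
```

>>> send_rows(rows=[[1.0,[0,0,-0.15],0],[1.0,[0,0,0],0],[1.0,[0,0,0],0]])

```text
t: 4.9
tool_pos: [0.5715, -0.1458, 0.0882]
tool_rot: [-3.14, 0.048, -0.0]
contact_force: [3.2, 5.4, -3.3]
opening: 0.0152
grip_force: 58.5
```

```bash
python3 - <<'E'
from h import *
o=ctrl.get_obs(); print(o["tool_pos"],o["contact_force"])
for n in ("wrist","side"):
    im=ctrl.get_image(n); H,Wd=im["range_z"].shape
    P=np.array([at_depth(im,u,v) for v in range(0,H,2) for u in range(0,Wd,2) if im["range_z"][v,u]>0])
    r=np.hypot(P[:,0]-.572,P[:,1]+.1467); m=(r<.041)&(P[:,2]>.055)&(P[:,2]<.1)
    print(n,m.sum(),np.histogram(P[m,2],np.arange(.055,.1,.0025)))
    cv2.imwrite(f'pics/{n}2.png',im["frame"][:,:,::-1])
E
```

```text
[ 0.57154955 -0.14578013  0.0882422 ] [ 3.19070404  5.36240857 -3.30948821]
wrist 2485 (array([   1,    0,    0,    0,    0,    0,    0,    0,    1,   51, 2157,
        101,   13,   16,   25,   33,   44]), array([0.055 , 0.0575, 0.06  , 0.0625, 0.065 , 0.0675, 0.07  , 0.0725,
       0.075 , 0.0775, 0.08  , 0.0825, 0.085 , 0.0875, 0.09  , 0.0925,
       0.095 , 0.0975]))
side 133 (array([ 6,  5, 14,  2,  2,  0,  0,  0,  3,  6, 55,  7,  2,  7,  4,  6,  6]), array([0.055 , 0.0575, 0.06  , 0.0625, 0.065 , 0.0675, 0.07  , 0.0725,
       0.075 , 0.0775, 0.08  , 0.0825, 0.085 , 0.0875, 0.09  , 0.0925,
       0.095 , 0.0975]))
```

View pics/wrist2.png

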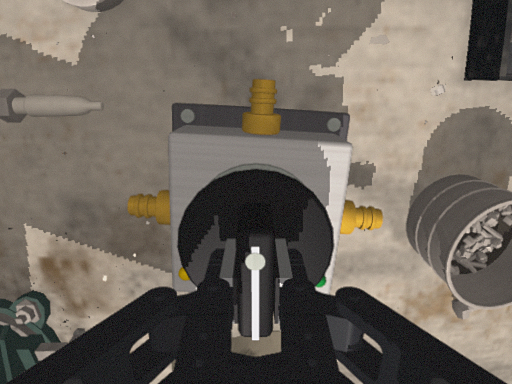

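The flange top reads about 81 mm, so the lift is about 11 mm and step 1 is met. Next I'll turn towards green, counter-clockwise from above (negative about tool z).

>>> send_rows(rows=[[1.0,[0,0,0],-4],[1.0,[0,0,0],-5],[1.0,[0,0,0],-5],[1.0,[0,0,0],-5],[1.0,[0,0,0],-5],[1.0,[0,0,0],-5],[1.0,[0,0,0],-4],[1.0,[0,0,0],0],[1.0,[0,0,0],0]])

```text
t: 6.12
tool_pos: [0.5716, -0.1456, 0.0882]
tool_rot: [-3.024, -0.846, -0.001]
contact_force: [3.6, 4.7, -3.7]
opening: 0.0149
grip_force: 58.6
```

```bash
cat > y.py <<'E'
from h import *
from scipy.spatial.transform import Rotation as R
o=ctrl.get_obs(); m=R.from_rotvec(o["tool_rot"]).as_matrix()
print(round(o["t"],2),o["tool_pos"].round(4),'yaw',np.degrees(np.arctan2(m[1,0],m[0,0])).round(2),o["contact_force"].round(1),o["wrist_torque"].round(2),o["opening"],o["grip_force"])
E
python3 y.py
```

```text
6.12 [ 0.5716 -0.1456  0.0882] yaw 31.25 [ 3.6  4.7 -3.7] [ 0.82 -0.55  0.12] 0.014924761344828138 58.61442983150482
```

>>> send_rows(rows=[[1.0,[0,0,0.15],0],[1.0,[0,0,0.1],0],[1.0,[0,0,0],0],[1.0,[0,0,0],0]])

```text
t: 6.62
tool_pos: [0.5716, -0.1457, 0.0866]
tool_rot: [-3.024, -0.846, -0.001]
contact_force: [1.4, 6.4, 0.2]
opening: 0.0153
grip_force: 59.1
```

>>> send_rows(rows=[[1.0,[0,0,0.05],0],[1.0,[0,0,0.0],0],[1.0,[0,0,0],0]])

```text
t: 7.0
tool_pos: [0.5716, -0.1457, 0.0862]
tool_rot: [-3.024, -0.846, -0.001]
contact_force: [0.5, 5.9, 0.6]
opening: 0.015
grip_force: 59.2
```

>>> send_rows(rows=[[1.0,[0,0,0.05],0],[1.0,[0,0,0.0],0],[1.0,[0,0,0],0]])

```text
t: 7.38
tool_pos: [0.5717, -0.1456, 0.0857]
tool_rot: [-3.024, -0.846, -0.001]
contact_force: [1.0, 6.0, 0.3]
opening: 0.015
grip_force: 59.2
```

>>> send_rows(rows=[[1.0,[0,0,0.1],0],[1.0,[0,0,0.0],0],[1.0,[0,0,0],0]])

```text
t: 7.75
tool_pos: [0.5717, -0.1457, 0.0847]
tool_rot: [-3.024, -0.846, -0.001]
contact_force: [0.8, 5.4, 1.1]
opening: 0.0149
grip_force: 59.3
```

>>> send_rows(rows=[[1.0,[0,0,0.05],0],[1.0,[0,0,0.0],0],[1.0,[0,0,0],0]])

```text
t: 8.12
tool_pos: [0.5717, -0.1456, 0.0846]
tool_rot: [-3.024, -0.846, -0.001]
contact_force: [-0.1, 7.0, 2.2]
opening: 0.0149
grip_force: 59.5
```

>>> send_rows(rows=[[1.0,[0,0,0.05],0],[1.0,[0,0,0.0],0],[1.0,[0,0,0],0]])

```text
t: 8.5
tool_pos: [0.5717, -0.1457, 0.0844]
tool_rot: [-3.024, -0.846, -0.001]
contact_force: [-0.4, 7.4, 4.0]
opening: 0.015
grip_force: 59.7
```

>>> send_rows(rows=[[1.0,[0,0,0.1],0],[1.0,[0,0,0],-2],[1.0,[0,0,0],0],[1.0,[0,0,0],0]])

```text
t: 9.0
tool_pos: [0.5717, -0.1457, 0.0839]
tool_rot: [-3.008, -0.898, -0.001]
contact_force: [-1.5, 6.8, 5.8]
opening: 0.0151
grip_force: 60.1
```

>>> send_rows(rows=[[1.0,[0,0,0],-2],[1.0,[0,0,0],0],[1.0,[0,0,0],0]])

```text
t: 9.38
tool_pos: [0.5716, -0.1456, 0.0827]
tool_rot: [-2.992, -0.951, -0.001]
contact_force: [1.0, 6.6, 2.1]
opening: 0.0151
grip_force: 59.3
```

Height and force both dropped at a yaw of about 35°, so the pin is probably entering the notch. I'll push down gently.

>>> send_rows(rows=[[1.0,[0,0,0.1],0],[1.0,[0,0,0],0],[1.0,[0,0,0],0]])

```text
t: 9.75
tool_pos: [0.5716, -0.1456, 0.0817]
tool_rot: [-2.992, -0.951, -0.001]
contact_force: [0.7, 5.5, 1.1]
opening: 0.0148
grip_force: 59.3
```

>>> send_rows(rows=[[1.0,[0,0,0.05],0],[1.0,[0,0,0],0],[1.0,[0,0,0],0]])

```text
t: 10.12
tool_pos: [0.5717, -0.1457, 0.0812]
tool_rot: [-2.992, -0.951, -0.001]
contact_force: [1.3, 6.0, 1.0]
opening: 0.015
grip_force: 59.3
```

>>> send_rows(rows=[[1.0,[0,0,0],-1.5],[1.0,[0,0,0.1],0],[1.0,[0,0,0],0],[1.0,[0,0,0],0]])

```text
t: 10.62
tool_pos: [0.5716, -0.1456, 0.0801]
tool_rot: [-2.98, -0.99, -0.001]
contact_force: [0.7, 5.8, 0.4]
opening: 0.015
grip_force: 59.3
```

>>> send_rows(rows=[[1.0,[0,0,0.1],0],[1.0,[0,0,0.1],0],[1.0,[0,0,0],0],[1.0,[0,0,0],0]])

```text
t: 11.12
tool_pos: [0.5716, -0.1456, 0.0781]
tool_rot: [-2.98, -0.99, -0.001]
contact_force: [0.5, 6.6, 0.9]
opening: 0.0153
grip_force: 59.3
```

>>> send_rows(rows=[[1.0,[0,0,0.1],0],[1.0,[0,0,0.05],0],[1.0,[0,0,0],0],[1.0,[0,0,0],0]])

```text
t: 11.62
tool_pos: [0.5716, -0.1456, 0.0767]
tool_rot: [-2.98, -0.99, -0.001]
contact_force: [0.5, 5.8, 1.1]
opening: 0.0154
grip_force: 59.4
```

>>> send_rows(rows=[[1.0,[0,0,0.1],0],[1.0,[0,0,0],0],[1.0,[0,0,0],0]])

```text
t: 12.0
tool_pos: [0.5717, -0.1456, 0.0766]
tool_rot: [-2.98, -0.99, -0.001]
contact_force: [-1.2, 6.0, 5.7]
opening: 0.0148
grip_force: 60.0
```

```bash
python3 y.py
```

```text
12.0 [ 0.5717 -0.1456  0.0766] yaw 36.75 [-1.2  6.   5.7] [ 1.17  0.24 -0.02] 0.014768827746111381 59.9618661403656
```

Home is at 76.6 mm, the same TCP height as before the lift, with firm contact. I'll release and retreat.

>>> send_rows(rows=[[8.54,[0,0,0],0],[8.54,[0,0,0],0],[8.54,[0,0,0],0],[8.54,[0,0,0],0],[8.54,[0,0,0],0],[8.54,[0,0,0],0],[8.54,[0,0,-2],0],[8.54,[0,0,-4],0],[8.54,[0,0,-5],0],[8.54,[0,0,-5],0]])

```text
t: 13.25
tool_pos: [0.5716, -0.1467, 0.2391]
tool_rot: [2.98, 0.99, 0.002]
contact_force: [0.1, -0.5, -0.2]
opening: 0.0855
grip_force: 0.0
```

```bash
python3 y.py; python3 - <<'E'
from h import *
im=ctrl.get_image("wrist"); H,Wd=im["range_z"].shape
P=np.array([at_depth(im,u,v) for v in range(0,H,2) for u in range(0,Wd,2) if im["range_z"][v,u]>0])
r=np.hypot(P[:,0]-.572,P[:,1]+.1467); m=(r<.04)&(P[:,2]>.06)&(P[:,2]<.125); z=P[m,2]
print('flange',np.median(z[z<.085]),'top',np.median(z[z>.1]))
cv2.imwrite('pics/w3.png',cv2.resize(im["frame"],(768,576))[:,:,::-1])
E
```

```text
13.25 [ 0.5716 -0.1467  0.2391] yaw 36.74 [ 0.1 -0.5 -0.2] [ 0.05 -0.02 -0.06] 0.0854554039967399 0.0
flange 0.07016165873655575 top 0.10598082482876794
```

View pics/w3.png

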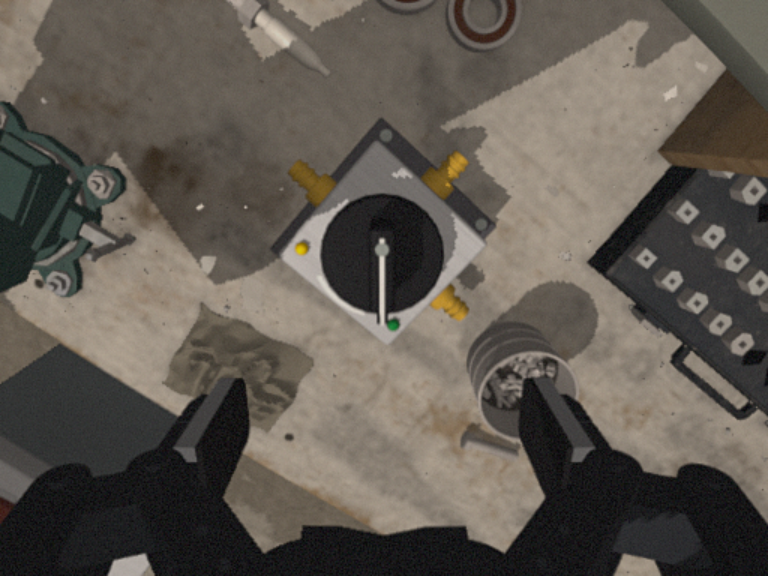

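The pointer tip at (382,322) sits beside the green stud at (393,325). The flange is back at 70 mm (home), and the tin, bolt and plug have not been touched.

```bash
python3 -c "
from station import ctrl; print(ctrl.finish_job())"
```

```text
the job is handed in; nothing more can be done
None
```

The valve is switched to green: the knob is down fully home with its pin in the green notch, the gripper has let go and is clear, and the job is handed in at about 13 s; no verdict was returned.

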